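Take the spent dryer cartridge out of the quick coupling

TASK

The pink dryer cartridge on the radio bench's dry-air block is spent: feel for the orange ring on the sprung sleeve of its quick coupling, push it down, draw the cartridge straight up out of it while the sleeve is held back, and let the sleeve snap up again. Then stand the cartridge upright, fully home, in the empty red cup. Be gentle: do not lean hard on the sleeve or drive it against its stop, do not wrench the cartridge while it is locked, set it down softly, and leave the spare cartridge and everything else where it is.

Things in the scene. Friction and masses are not known exactly. Their poses are not given: they have to be found in the camera images.
- cart_mid (a point): Spent dryer cartridge (pink window, white cap), an upright round stick 84 mm tall, about 140 g. This point is on its axis, 58 mm above its foot, 26 mm below its top; z points to the top. Its head, gripped on its side, is 28 mm in diameter from 32 to 84 mm above the foot; below is a brass stem 20 mm in diameter with a locking groove and a 2 mm chamfer at the foot.
- cart_foot (a point): Centre of the flat foot of the same cartridge, z to its top. At the start the foot is on the seat, the stem locked in the coupling, with 31 to 45 mm of the head standing above the sleeve's ring.
- seat (a point): Fixed point at the bottom of the coupling's socket, on its vertical axis, under the cartridge's foot at the start; z up. It is 55 mm above the bench; the socket's mouth (bore 23 mm) is 29 mm above it. The coupling stands on a grey fixed block 110 x 90 x 50 mm. More than 35 N between cartridge and coupling is too rough.
- sleeve_ring (a point): On the sleeve's axis, 46 mm above the seat when the sleeve is up, moving with it. Round the head the sleeve has an orange ring, flat top, inside diameter 34 mm, outside 68 mm, clamped anywhere from 7 mm below to 7 mm above this point (its top face; not measured: feel for it). Both fingertips astride the head can press it down, close on the head while pressing, then lift straight up.
- sleeve (a joint): How far the sleeve is down, m: 0 up (locking), 0.009 hard stop. Its spring pushes up with 5 N at 0, 13 N at the stop; more than 30 N on it is too rough. The lock frees the cartridge from 5.5 mm down; hold 7 to 8 mm (11 to 12 N). Once the cartridge is 2 mm up it cannot relock, and it keeps the sleeve about 5 mm down until some 20 mm up; then the sleeve snaps up.
- stand_red_well (a point): Centre of the floor of the empty red cup, where the cartridge's foot must come to rest; z up. The cup is fixed on a dark plate 75 x 75 mm; floor 8 mm above the bench, rim 28 mm above the floor, bore 24.4 mm, outside 38 mm. Fully home, the foot is on the floor and the head's lower edge 4 mm above the rim. More than 40 N on it is too rough.
- spare_mid (a point): Spare cartridge (blue window), same size, same point; it stands in the green cup, which is like the red one. Leave it alone.
- stand_green_well (a point): Centre of the floor of the green cup, occupied by the spare; z up.
- screwdriver: Screwdriver with red handle, lying on the bench. Bystander: leave it alone.
- tape: Roll of blue tape 90 mm across, 20 mm high, lying flat; origin at the centre of its underside. Bystander: leave it alone.
- mug: White mug 80 mm across, 90 mm high; origin at the centre of its underside. Bystander: leave it alone.
- jar: Amber jar with a black lid, 56 mm across, 70 mm high; origin at the centre of its underside. Bystander: leave it alone.
- parts_tray: Red parts tray 100 x 140 x 30 mm; origin at the centre of its underside. Bystander: leave it alone.
- mouse: Black computer mouse 100 x 60 x 30 mm; origin at the centre of its underside. Bystander: leave it alone.

How it is judged:
By the outcome, as a careful person would: the job done as asked, in the order asked, and still so for the second after the job is handed in, with the robot touching nothing.
It also fails if it takes over 58 s, if anything falls off the work surface, if the arm or the gripper's body presses on something with over 40 N, if the wrist force passes 120 N, or if a joint passes its speed limit or range.

ROBOT

A 6-joint arm with a two-finger parallel gripper is mounted at the origin on the work surface. World frame = base frame: x ahead of the robot, y to its left, z up, the work surface at z = 0. Lengths are in mm, angles in degrees, forces in N, time in s.
With the tool pointing down it reaches from about 300 to 850 mm from the base axis. Payload 4.2 kg.
Tool frame: the origin (TCP) lies midway between the tips of the shut fingers; the grasp point (between the pads) lies 19 mm behind it; x points along the fingers, y is the direction in which the jaws open and shut, and the axes are right-handed (so a half turn about x gives the same grasp; the last joint's range is limited). The gripper opens to 91 mm and grips with 3 to 60 N. Pads are 32 mm wide; open, the fingers measure 118 mm over their backs; the gripper's body (76 mm by 178 mm) begins 60 mm behind the grasp point.
Start: joints at [-74.599, 18.312, 89.639, -0, 72.044, -1.146], TCP at [163.764, -551.203, 213.976] pointing down, gripper open.
Joint ranges: [-177.97, 177.97], [-48.28, 115.42], [12.27, 149.76], [-77.06, 257.06], [2.81, 150.46], [-146.56, 146.56]. Speed limits (degrees/s): [147.25, 147.25, 180, 180, 180, 180].

INTERFACE

Orientations are given as [roll, pitch, yaw] about the fixed x, y, z axes, in that order (R = Rz(yaw) Ry(pitch) Rx(roll)).
In Python, from workcell import * gives the robot as it stands.
- The arm moves only by the shell command python3 -m handwheel 'ROWS' [FORCE]. ROWS is a JSON object of lists of equal length, an entry for each row: "gripper": the closure, from 0 (fully open) to 1 (shut); "offset": the shift along the tool's x, y, z in mm, a list of three; "rot": the turn, a rotation vector about the tool's x, y, z in degrees, a list of three. A call has 1 to 5 rows; each row is the pose to reach, as a shift and turn from the pose commanded when the call began, along the tool's axes at that moment; what a row does not reach only later rows make up. A row lasts 1/12 s, in which the tool goes at most 41.7 mm and 7.16 degrees, less where a joint would pass 70% of its speed; a pose out of reach is approached as far as the arm can. A call with a gripper value outside its range is refused whole. The fingers move at their own pace and stop on an object; FORCE is the grip in N (left out, the last holds). Time passes only in rows, so rows that repeat a pose let the fingers close. It gives the time, the measured TCP pose, the force and the opening at its end, in the units of the state.
- state(): the state, without advancing time (a new reading comes with each control period).
- grab_frame(name): name is "scene" or "top"; returns the picture (400x640x3 uint8, red, green, blue); there is no depth.
- camera_params(name): a dict with "fx", "fy", "cx", "cy" (pixels), "position" and "attitude" of the camera in the world. Camera axes: x right, y up, looking along -z (the intrinsics and any distortion apply to the point x, -y, -z); pixel columns grow to the right and rows downward; lengths in mm; the calibration is good to about 2 mm. A picture is of the moment at which its call begins. camera_params takes no time and is no camera call.
- job_done(): hands the job in, once; it reports no verdict.
The state is a dict: "time_s": time; "qpos": joint angles; "qvel": joint speeds; "effort": joint torques, N m; "ee_pos": TCP position; "ee_rot": TCP orientation; "force": force on the tool from outside, world axes, zero at the start; "torque": the same for the moment, N m; "gripper_width": finger opening in mm.
Only numpy, scipy, OpenCV 4.12 (cv2) and the standard library are available. Lean on these libraries where they do the work, as an engineer would, in place of code of your own. Each camera call takes 0.05 s, during which the arm holds its last target.

## Working session

There is one attempt and no reset: what is moved stays moved. The work goes in short steps, Python scripts to look and compute and a shell command to move; the robot and the scene stay as the last step left them, time stands still between calls to the robot, and variables do not carry over. Pictures are saved under pics/ and viewed, and the job is handed in when it is done.

```bash
mkdir -p pics; ls
python3 - <<'E'
from workcell import *
import cv2
print(state())
for n in ("scene","top"):
    print(n,camera_params(n))
    cv2.imwrite(f"pics/{n}0.png",grab_frame(n)[:,:,::-1])
E
```

```text
pics
{'time_s': 0.0, 'qpos': array([-7.45995138e+01,  1.83522743e+01,  8.97090629e+01,  8.19526043e-04,
        7.20424203e+01, -1.14780554e+00]), 'qvel': array([-0.00917745,  0.05428051, -0.01624663, -0.09933553, -0.06181317,
        0.00399379]), 'effort': array([-2.79866465e-03, -4.12465131e+01, -2.31976640e+01,  7.24805100e-02,
        4.57319536e-02, -1.46857628e-04]), 'ee_pos': array([ 163.62229717, -550.68610372,  213.09592789]), 'ee_rot': array([-91.57804774,  89.89623959, 104.96999061]), 'force': array([ 0.00992471,  0.48780628, -0.09145428]), 'torque': array([ 0.01395379, -0.01878405, -0.00402847]), 'gripper_width': 91.23059451864995}
scene {'fx': 410.5043417018091, 'fy': 410.5043417018091, 'cx': 320.1819347072006, 'cy': 200.76589920233152, 'position': array([1020.00126695,  488.37438509,  860.72056512]), 'attitude': array([ 40.65261743,  -0.17959302, 134.58007071])}
top {'fx': 509.1446908216751, 'fy': 509.1446908216751, 'cx': 325.2603032834537, 'cy': 199.30151643365764, 'position': array([ 257.19082611,   15.34092167, 1431.8405621 ]), 'attitude': array([ 11.94813653,   0.29630232, -94.15582265])}
```

View pics/scene0.png

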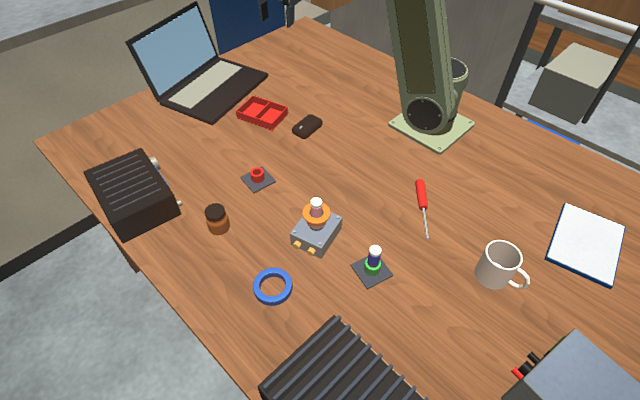

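View pics/top0.png

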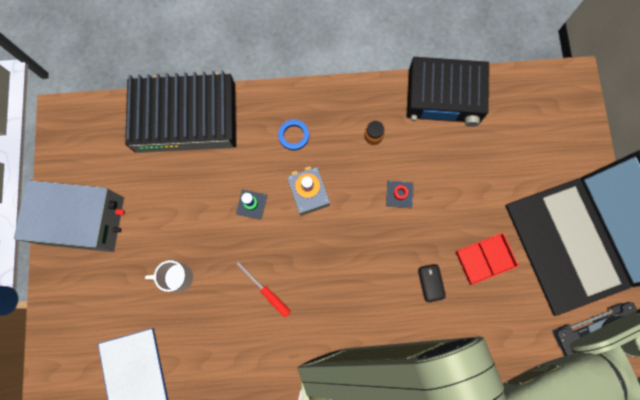

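```bash
cat > h.py <<'E'
import numpy as np
from scipy.spatial.transform import Rotation as R
from workcell import *
def cam(n):
    c=camera_params(n);return c,R.from_euler('xyz',c['attitude'],degrees=True).as_matrix(),np.array(c['position'])
def ray(n,u,v):
    c,M,p=cam(n);d=M@np.array([(u-c['cx'])/c['fx'],-(v-c['cy'])/c['fy'],-1]);return p,d/np.linalg.norm(d)
def atz(n,u,v,z):
    p,d=ray(n,u,v);return p+d*(z-p[2])/d[2]
def proj(n,P):
    c,M,p=cam(n);q=M.T@(np.array(P)-p);return c['cx']+c['fx']*q[0]/-q[2],c['cy']-c['fy']*q[1]/-q[2]
E
python3 - <<'E'
import cv2,numpy as np
for n,pts in (("scene",[(257,176),(316,215),(374,260)]),("top",[(401,192),(308,186),(249,202)])):
    im=cv2.imread(f"pics/{n}0.png")
    o=[cv2.resize(im[v-32:v+32,u-32:u+32] if 0 else im[v-30:v+30,u-22:u+22],None,fx=6,fy=6,interpolation=cv2.INTER_NEAREST) for u,v in pts]
    cv2.imwrite(f"pics/{n}z.png",np.hstack(o))
E
```

```text
(no output)
```

View pics/scenez.png

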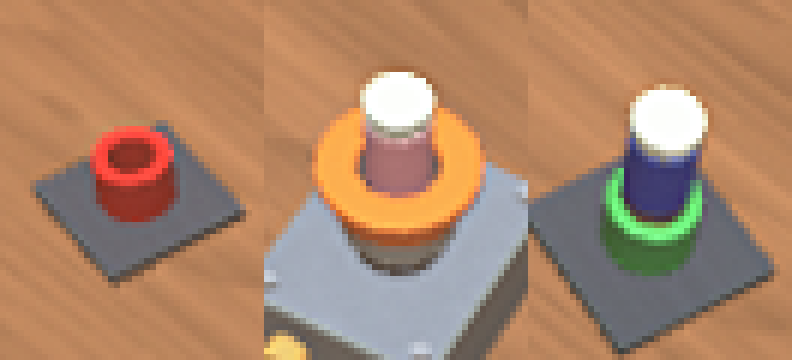

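View pics/topz.png

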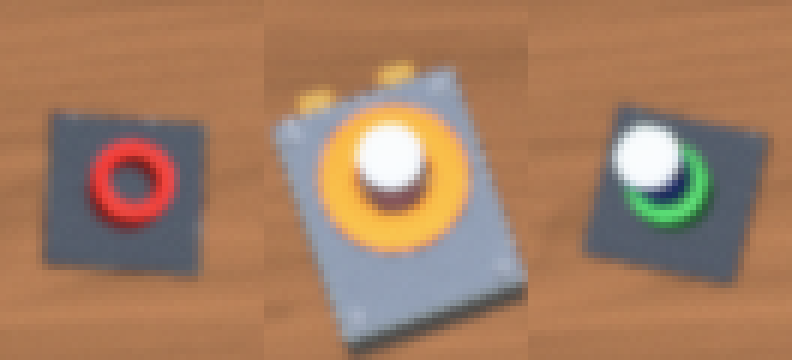

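```bash
cat >> h.py <<'E'
import cv2
from scipy.optimize import least_squares
def mask(im,kind):
    h=cv2.cvtColor(im,cv2.COLOR_BGR2HSV).astype(int);H,S,V=h[...,0],h[...,1],h[...,2]
    m={'red':((H<6)|(H>172))&(S>150),'orange':(H>9)&(H<24)&(S>185)&(V>100),'green':(H>45)&(H<75)&(S>130),'white':(S<40)&(V>150)}[kind]
    return m.astype(np.uint8)
def blob(im,kind,c,r=26):
    u,v=c;m=np.zeros(im.shape[:2],np.uint8);s=np.s_[v-r:v+r,u-r:u+r];m[s]=mask(im,kind)[s]
    cs,_=cv2.findContours(m,cv2.RETR_EXTERNAL,cv2.CHAIN_APPROX_NONE)
    f=np.zeros_like(m);c=max(cs,key=cv2.contourArea);hull=cv2.convexHull(c);cv2.drawContours(f,[hull],-1,1,-1)
    y,x=np.nonzero(f);return np.array([x.mean(),y.mean(),len(x)])
def hullc(n,x,y,z0,z1,d):
    t=np.linspace(0,2*np.pi,73)
    p=np.array([proj(n,[x+d/2*np.cos(a),y+d/2*np.sin(a),z]) for z in (z0,z1) for a in t],np.float32)
    h=cv2.convexHull(p);M=cv2.moments(h);return np.array([M['m10']/M['m00'],M['m01']/M['m00'],M['m00']])
E
python3 - <<'E'
from h import *
ims={n:cv2.imread(f"pics/{n}0.png") for n in("scene","top")}
C={'redcup':('red',(257,174),(401,192),2,36,38),'cap':('white',(316,203),(308,183),134,139,28),'ring':('orange',(316,213),(308,186),95,101,68),'sparecap':('white',(376,250),(247,200),87,92,28)}
for k,(kind,cs,ct,z0,z1,d) in C.items():
    B={}
    for n,c in(("scene",cs),("top",ct)):
        b=blob(ims[n],kind,c,18 if kind!='orange' else 26);B[n]=b
        x0=atz(n,b[0],b[1],z1)[:2]
        r=least_squares(lambda q:hullc(n,*q,z0,z1,d)[:2]-b[:2],x0)
        print(k,n,b.round(1),'area model',hullc(n,*r.x,z0,z1,d)[2].round(),r.x.round(1))
    f=lambda q:np.r_[hullc('scene',q[0],q[1],z0+q[2],z1+q[2],d)[:2]-B['scene'][:2],hullc('top',q[0],q[1],z0+q[2],z1+q[2],d)[:2]-B['top'][:2]]
    r=least_squares(f,[*r.x,0]);print('  joint',r.x.round(1),r.fun.round(2))
s=state();print(R.from_euler('xyz',s['ee_rot'],degrees=True).as_matrix().round(3))
E
```

```text
Traceback (most recent call last):
  File "h.py", line 25, in hullc
    p=np.array([proj(n,[x+d/2*np.cos(a),y+d/2*np.sin(a),z]) for z in (z0,z1) for a in t],np.float32)
                ~~~~^^^^^^^^^^^^^^^^^^^^^^^^^^^^^^^^^^^^^^^
  File "h.py", line 11, in proj
    c,M,p=cam(n);q=M.T@(np.array(P)-p);return c['cx']+c['fx']*q[0]/-q[2],c['cy']-c['fy']*q[1]/-q[2]
          ~~~^^^
  File "h.py", line 5, in cam
    c=camera_params(n);return c,R.from_euler('xyz',c['attitude'],degrees=True).as_matrix(),np.array(c['position'])
ValueError: time passes only in moves, steps and waits
```

```bash
sed -i 's/^def cam(n):/import functools\n@functools.lru_cache(None)\ndef cam(n):/' h.py
cat > fit.py <<'E'
from h import *
ims={n:cv2.imread(f"pics/{n}0.png") for n in("scene","top")}
C={'redcup':('red',(257,174),(401,192),2,36,38),'cap':('white',(316,203),(308,183),134,139,28),'ring':('orange',(316,213),(308,186),95,101,68),'sparecap':('white',(376,250),(247,200),87,92,28)}
for k,(kind,cs,ct,z0,z1,d) in C.items():
    B={}
    for n,c in(("scene",cs),("top",ct)):
        b=blob(ims[n],kind,c,18 if kind!='orange' else 26);B[n]=b
        x0=atz(n,b[0],b[1],z1)[:2]
        r=least_squares(lambda q:hullc(n,*q,z0,z1,d)[:2]-b[:2],x0,diff_step=.005)
        print(k,n,b.round(1),'area model',hullc(n,*r.x,z0,z1,d)[2].round(),r.x.round(1))
    f=lambda q:np.r_[hullc('scene',q[0],q[1],q[2]+z0-z1,q[2],d)[:2]-B['scene'][:2],hullc('top',q[0],q[1],z0+q[2]-z1,q[2],d)[:2]-B['top'][:2]]
    r=least_squares(f,[*r.x,z1],diff_step=.005);print('  joint',r.x.round(1),r.fun.round(2))
s=state();print(R.from_euler('xyz',s['ee_rot'],degrees=True).as_matrix().round(3))
E
python3 fit.py
```

```text
redcup scene [256.8 174.4 188. ] area model 213.0 [ 560.1 -215.5]
redcup top [400.5 192.2 159. ] area model 179.0 [ 560.5 -213.7]
  joint [ 560.6 -213.9   37.4] [ 0.19  0.04  0.13 -0.14]
cap scene [315.7 201.6 101. ] area model 104.0 [584.5  47.8]
cap top [307.4 183.8 844. ] area model 92.0 [575.8  45.9]
  joint [579.   44.5 131.2] [ 0.68  0.13  0.58 -0.51]
ring scene [307.  220.1  16. ] area model 562.0 [615.9  50. ]Traceback (most recent call last):
  File "fit.py", line 7, in <module>
    b=blob(ims[n],kind,c,18 if kind!='orange' else 26);B[n]=b
  File "h.py", line 23, in blob
    f=np.zeros_like(m);c=max(cs,key=cv2.contourArea);hull=cv2.convexHull(c);cv2.drawContours(f,[hull],-1,1,-1)
                         ~~~^^^^^^^^^^^^^^^^^^^^^^^^
ValueError: max() iterable argument is empty
```

```bash
python3 - <<'E'
import cv2
im=cv2.imread('pics/top0.png');h=cv2.cvtColor(im,cv2.COLOR_BGR2HSV)
for u,v in((299,190),(317,190),(307,182),(320,200),(300,230)):print(u,v,h[v,u])
h=cv2.cvtColor(cv2.imread('pics/scene0.png'),cv2.COLOR_BGR2HSV)
for u,v in((306,213),(326,213),(316,203),(316,226),(340,160)):print(u,v,h[v,u])
E
sed -i "s/(H>9)&(H<24)&(S>185)&(V>100)/(H>9)\&(H<24)\&(S>172)\&(V>150)/; s/(S<40)&(V>150)/(S<40)\&(V>195)/" h.py; python3 fit.py
```

```text
299 190 [ 20 178 249]
317 190 [ 19 172 247]
307 182 [105   4 254]
320 200 [109  48 182]
300 230 [ 12 133 169]
306 213 [ 16 175 252]
326 213 [ 17 174 252]
316 203 [ 40   3 254]
316 226 [ 11  71 132]
340 160 [ 13 129 180]
redcup scene [256.8 174.4 188. ] area model 213.0 [ 560.1 -215.5]
redcup top [400.5 192.2 159. ] area model 179.0 [ 560.5 -213.7]
  joint [ 560.6 -213.9   37.4] [ 0.19  0.04  0.13 -0.14]
cap scene [315.8 201.2  91. ] area model 103.0 [583.6  47.1]
cap top [306.5 181.6  86. ] area model 92.0 [582.   47.8]
  joint [582.7  47.2 138.1] [ 0.27  0.05  0.23 -0.2 ]
ring scene [316.  213.3 507. ] area model 540.0 [586.4  50.3]
ring top [307.2 185.1 374. ] area model 499.0 [582.   47.5]
  joint [583.4  47.5  95.9] [ 0.06  0.01  0.05 -0.05]
sparecap scene [374.8 249.7 105. ] area model 118.0 [563.4 214.1]
sparecap top [246.4 197.6  85. ] area model 88.0 [561.5 213.5]
  joint [562.1 213.5  90. ] [ 0.1   0.02  0.1  -0.07]
[[-0.     0.285 -0.959]
 [ 0.002 -0.959 -0.285]
 [-1.    -0.002 -0.   ]]
```

```bash
cat >> h.py <<'E'
def go(x,y,z):
    s=state();M=R.from_euler('xyz',s['ee_rot'],degrees=True).as_matrix()
    print('t',round(s['time_s'],2),'pos',s['ee_pos'].round(2),'F',s['force'].round(2),'T',s['torque'].round(3),'w',round(s['gripper_width'],1))
    print('axes',M.T.round(4).tolist());print('offset',(M.T@(np.array([x,y,z])-s['ee_pos'])).round(2))
E
python3 -c "
from h import *
go(582.7,47.4,214)"
```

```text
t 0.1 pos [ 163.64 -550.76  213.21] F [ 0.03 -0.53 -0.29] T [-0.03   0.009  0.038] w 91.2
axes [[-0.0004, 0.0015, -1.0], [0.2848, -0.9586, -0.0016], [-0.9586, -0.2848, -0.0]]
offset [-5.0000e-02 -4.5405e+02 -5.7206e+02]
```

```bash
python3 -m handwheel '{"gripper":[0.3,0.45,0.45,0.45,0.45],"offset":[[0,-20,-25],[0,-43,-54],[0,-66,-83],[0,-90,-113],[0,-113.5,-143]],"rot":[[0,0,0],[0,0,0],[0,0,0],[0,0,0],[0,0,0]]}' 20
```

```text
time_s: 0.52
ee_pos: [268.9, -399.9, 213.5]
ee_rot: [-83.7, 90.0, 112.8]
force: [0.8, -0.0, 1.0]
gripper_width: 60.9
```

```bash
python3 -m handwheel '{"gripper":[0.52,0.52,0.52,0.52,0.52],"offset":[[0,-23,-29],[0,-46,-57],[0,-69,-86],[0,-91,-114],[0,-113.5,-143]],"rot":[[0,0,0],[0,0,0],[0,0,0],[0,0,0],[0,0,0]]}'
python3 -m handwheel '{"gripper":[0.52,0.52,0.52,0.52,0.52],"offset":[[0,-23,-29],[0,-46,-57],[0,-69,-86],[0,-91,-114],[0,-113.5,-143]],"rot":[[0,0,0],[0,0,0],[0,0,0],[0,0,0],[0,0,0]]}'
python3 -m handwheel '{"gripper":[0.52,0.52,0.52,0.52,0.52],"offset":[[0,-25,-32],[0,-48,-60],[0,-72,-90],[0,-95,-118],[0,-113.5,-143]],"rot":[[0,0,0],[0,0,0],[0,0,0],[0,0,0],[0,0,0]]}'
python3 -m handwheel '{"gripper":[0.52,0.52,0.52],"offset":[[0,0,0],[0,0,0],[0,0,0]],"rot":[[0,0,0],[0,0,0],[0,0,0]]}'
python3 -c "
from h import *
go(582.7,47.4,170)
for n in ('scene','top'): cv2.imwrite(f'pics/{n}1.png',grab_frame(n)[:,:,::-1])
im=cv2.imread('pics/scene1.png');cv2.imwrite('pics/s1.png',cv2.resize(im[90:290,216:416],None,fx=3,fy=3))
"
```

```text
time_s: 0.93
ee_pos: [373.6, -250.4, 213.8]
ee_rot: [-25.4, 90.0, 171.2]
force: [0.3, -0.6, -0.1]
gripper_width: 43.7
time_s: 1.35
ee_pos: [478.4, -100.9, 213.7]
ee_rot: [-2.7, 90.0, -166.1]
force: [1.3, -0.1, 0.4]
gripper_width: 43.8
time_s: 1.77
ee_pos: [583.4, 49.3, 213.4]
ee_rot: [-34.6, 90.0, 162.0]
force: [-1.0, -1.4, 1.4]
gripper_width: 44.0
time_s: 2.02
ee_pos: [582.0, 46.5, 213.3]
ee_rot: [5.0, 89.9, -158.4]
force: [-0.4, 0.2, -0.7]
gripper_width: 43.7
t 2.02 pos [582.04  46.53 213.32] F [-0.44  0.16 -0.67] T [0.018 0.004 0.014] w 43.7
axes [[-0.0018, -0.0007, -1.0], [0.2851, -0.9585, 0.0002], [-0.9585, -0.2851, 0.0019]]
offset [43.32 -0.65 -0.97]
```

View pics/s1.png

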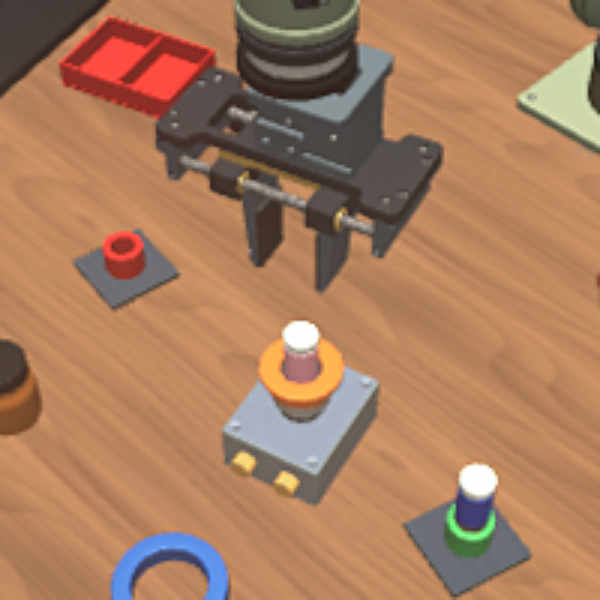

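Run:
```python
from h import *
s=state();M=R.from_euler('xyz',s['ee_rot'],degrees=True).as_matrix();p=s['ee_pos']
im=cv2.imread('pics/scene1.png');im=cv2.resize(im[140:260,256:376],None,fx=5,fy=5,interpolation=cv2.INTER_CUBIC)
def dot(P,c):
    u,v=proj('scene',P);cv2.circle(im,(int((u+.5-256)*5),int((v+.5-140)*5)),2,c,-1)
for a in (-21.9,21.9):
  for b in (-16,16): dot(p+M@[0,a,b],(0,0,255))
for z,d,x,y in((139,28,582.7,47.4),(96,68,582.7,47.4)):
  for t in np.linspace(0,6.28,40): dot([x+d/2*np.cos(t),y+d/2*np.sin(t),z],(255,0,0))
cv2.imwrite('pics/o1.png',im)
im=cv2.imread('pics/top0.png');im=cv2.resize(im[146:226,268:348],None,fx=7,fy=7,interpolation=cv2.INTER_CUBIC)
for z,d,x,y in((139,28,582.7,47.4),(96,68,582.7,47.4)):
  for t in np.linspace(0,6.28,40):
    u,v=proj('top',[x+d/2*np.cos(t),y+d/2*np.sin(t),z]);cv2.circle(im,(int((u+.5-268)*7),int((v+.5-146)*7)),2,(255,0,0),-1)
cv2.imwrite('pics/o2.png',im)
```

```text
(no output)
```

View pics/o1.png

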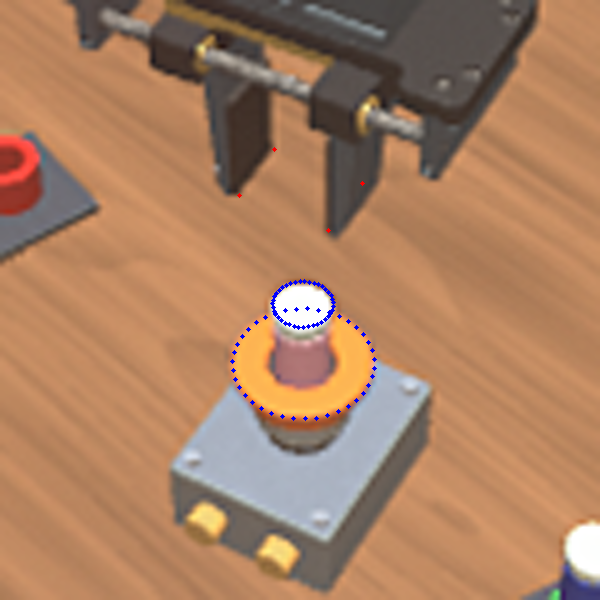

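View pics/o2.png

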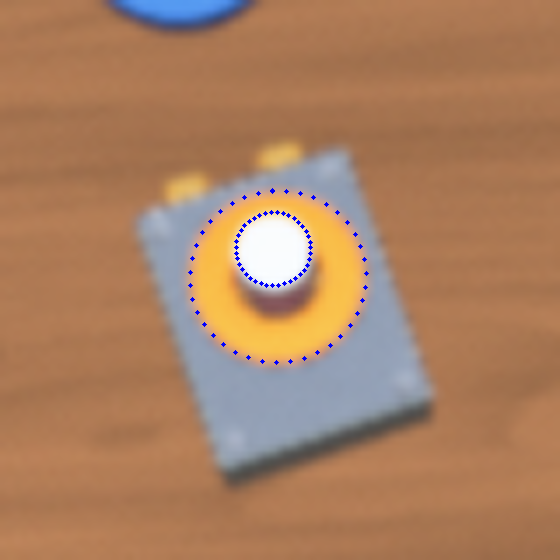

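```bash
python3 -m handwheel '{"gripper":[0.52,0.52,0.52,0.52,0.52],"offset":[[0,-0.6,-1],[20,-0.6,-1],[45,-0.6,-1],[70,-0.6,-1],[90,-0.6,-1]],"rot":[[0,0,0],[0,0,0],[0,0,0],[0,0,0],[0,0,0]]}'
python3 -m handwheel '{"gripper":[0.52,0.52,0.52,0.52],"offset":[[8,0,0],[13,0,0],[15,0,0],[15,0,0]],"rot":[[0,0,0],[0,0,0],[0,0,0],[0,0,0]]}'
python3 -c "
from h import *
go(582.7,47.4,100)
for n in ('scene','top'): cv2.imwrite(f'pics/{n}2.png',grab_frame(n)[:,:,::-1])
im=cv2.imread('pics/scene2.png');cv2.imwrite('pics/s2.png',cv2.resize(im[150:270,256:376],None,fx=5,fy=5))
"
```

```text
time_s: 2.53
ee_pos: [582.6, 46.7, 122.7]
ee_rot: [-2.5, 90.0, -166.0]
force: [-0.3, 0.5, 0.1]
gripper_width: 44.2
time_s: 2.87
ee_pos: [584.1, 47.5, 109.7]
ee_rot: [162.3, 89.9, -1.1]
force: [-0.7, 0.6, 0.4]
gripper_width: 43.8
t 2.87 pos [584.12  47.52 109.68] F [-0.72  0.59  0.35] T [ 0.004 -0.019 -0.031] w 43.8
axes [[0.0014, -0.0, -1.0], [0.2844, -0.9587, 0.0004], [-0.9587, -0.2844, -0.0014]]
offset [ 9.68 -0.29  1.41]
```

View pics/s2.png

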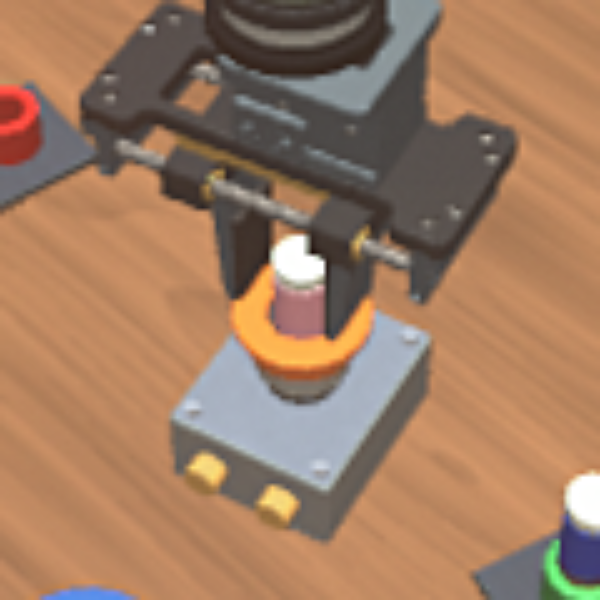

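```bash
python3 -m handwheel '{"gripper":[0.52,0.52,0.52,0.52,0.52],"offset":[[2,0,0],[4,0,0],[6,0,0],[7,0,0],[8,0,0]],"rot":[[0,0,0],[0,0,0],[0,0,0],[0,0,0],[0,0,0]]}'
python3 -m handwheel '{"gripper":[0.52,0.52,0.52,0.52],"offset":[[0.5,0,0],[1,0,0],[1.5,0,0],[1.5,0,0]],"rot":[[0,0,0],[0,0,0],[0,0,0],[0,0,0]]}'
python3 -c "
from h import *
for i in range(1): go(582.7,47.4,100)"
```

```text
time_s: 3.38
ee_pos: [583.5, 47.8, 100.8]
ee_rot: [20.1, 90.0, -143.4]
force: [0.4, -0.1, 0.1]
gripper_width: 43.7
time_s: 3.72
ee_pos: [583.6, 47.8, 99.9]
ee_rot: [151.1, 90.0, -12.4]
force: [-1.4, -0.3, 4.2]
gripper_width: 43.7
t 3.72 pos [583.57  47.77  99.9 ] F [-1.38 -0.26  4.17] T [0.017 0.261 0.013] w 43.7
axes [[0.0002, -0.0, -1.0], [0.2848, -0.9586, 0.0001], [-0.9586, -0.2848, -0.0002]]
offset [-0.1   0.1   0.94]
```

```bash
python3 -m handwheel '{"gripper":[0.52,0.52,0.52,0.52,0.52],"offset":[[0.8,0,0],[1.6,0,0],[2.4,0,0],[3.2,0,0],[3.2,0,0]],"rot":[[0,0,0],[0,0,0],[0,0,0],[0,0,0],[0,0,0]]}'
python3 -m handwheel '{"gripper":[0.52,0.52,0.52],"offset":[[0.7,0,0],[1.4,0,0],[1.4,0,0]],"rot":[[0,0,0],[0,0,0],[0,0,0]]}'
```

```text
time_s: 4.13
ee_pos: [583.6, 47.8, 96.8]
ee_rot: [161.7, 90.0, -1.7]
force: [-1.2, 0.6, 6.3]
gripper_width: 43.8
time_s: 4.38
ee_pos: [583.6, 47.8, 95.6]
ee_rot: [164.5, 90.0, 1.1]
force: [-1.8, 1.3, 8.3]
gripper_width: 43.7
```

```bash
python3 -m handwheel '{"gripper":[0.52,0.52,0.52,0.52,0.52],"offset":[[0.7,0,0],[1.4,0,0],[2.1,0,0],[2.5,0,0],[2.5,0,0]],"rot":[[0,0,0],[0,0,0],[0,0,0],[0,0,0],[0,0,0]]}'
python3 -m handwheel '{"gripper":[0.52,0.52,0.52],"offset":[[0.4,0,0],[0.7,0,0],[0.7,0,0]],"rot":[[0,0,0],[0,0,0],[0,0,0]]}'
python3 -m handwheel '{"gripper":[0.52],"offset":[[0,0,0]],"rot":[[0,0,0]]}'
python3 -m handwheel '{"gripper":[0.52],"offset":[[0,0,0]],"rot":[[0,0,0]]}'
```

```text
time_s: 4.8
ee_pos: [583.6, 47.8, 93.5]
ee_rot: [164.2, 90.0, 0.7]
force: [-3.2, -0.2, 9.0]
gripper_width: 43.6
time_s: 5.05
ee_pos: [583.6, 47.8, 93.0]
ee_rot: [162.4, 90.0, -1.1]
force: [-3.9, 0.1, 9.9]
gripper_width: 43.8
time_s: 5.13
ee_pos: [583.6, 47.8, 92.9]
ee_rot: [163.0, 90.0, -0.5]
force: [-4.5, 0.3, 9.9]
gripper_width: 43.8
time_s: 5.22
ee_pos: [583.6, 47.8, 92.9]
ee_rot: [162.5, 90.0, -1.0]
force: [-3.3, 0.3, 10.4]
gripper_width: 43.8
```

```bash
python3 -m handwheel '{"gripper":[0.52,0.52,0.52,0.52],"offset":[[0.3,0,0.3],[0.6,0,0.6],[0.8,0,0.8],[0.8,0,0.8]],"rot":[[0,0,0],[0,0,0],[0,0,0],[0,0,0]]}'
python3 -m handwheel '{"gripper":[0.52],"offset":[[0,0,0]],"rot":[[0,0,0]]}'
python3 -m handwheel '{"gripper":[0.52],"offset":[[0,0,0]],"rot":[[0,0,0]]}'
```

```text
time_s: 5.55
ee_pos: [583.6, 47.8, 92.5]
ee_rot: [173.3, 89.8, 9.8]
force: [-2.3, -0.8, 10.6]
gripper_width: 43.6
time_s: 5.63
ee_pos: [583.6, 47.8, 92.5]
ee_rot: [171.8, 89.8, 8.3]
force: [-2.4, -0.3, 10.9]
gripper_width: 44.0
time_s: 5.72
ee_pos: [583.6, 47.8, 92.5]
ee_rot: [172.8, 89.9, 9.4]
force: [-2.9, -0.5, 10.4]
gripper_width: 43.6
```

```bash
python3 -m handwheel '{"gripper":[0.52,0.52,0.52,0.52],"offset":[[0.3,0,0.4],[0.6,0,0.8],[0.8,0,1.2],[0.8,0,1.2]],"rot":[[0,0,0],[0,0,0],[0,0,0],[0,0,0]]}'
python3 -m handwheel '{"gripper":[0.52],"offset":[[0,0,0]],"rot":[[0,0,0]]}'
python3 -m handwheel '{"gripper":[0.52],"offset":[[0,0,0]],"rot":[[0,0,0]]}'
```

```text
time_s: 6.05
ee_pos: [583.6, 47.7, 92.1]
ee_rot: [174.7, 89.7, 11.3]
force: [-0.5, 1.5, 10.4]
gripper_width: 43.6
time_s: 6.13
ee_pos: [583.5, 47.7, 92.1]
ee_rot: [174.7, 89.7, 11.2]
force: [-0.7, 1.1, 11.3]
gripper_width: 43.5
time_s: 6.22
ee_pos: [583.5, 47.7, 92.2]
ee_rot: [174.9, 89.7, 11.4]
force: [-0.4, 0.8, 10.6]
gripper_width: 43.9
```

```bash
python3 -m handwheel '{"gripper":[0.56,0.6,0.63,0.65,0.66],"offset":[[0,0,0],[0,0,0],[0,0,0],[0,0,0],[0,0,0]],"rot":[[0,0,0],[0,0,0],[0,0,0],[0,0,0],[0,0,0]]}' 5
python3 -m handwheel '{"gripper":[0.66],"offset":[[0,0,0]],"rot":[[0,0,0]]}'
```

```text
time_s: 6.63
ee_pos: [583.7, 47.5, 92.1]
ee_rot: [170.9, 89.7, 7.4]
force: [-0.1, 0.9, 10.5]
gripper_width: 31.5
time_s: 6.72
ee_pos: [583.7, 47.6, 92.2]
ee_rot: [171.5, 89.7, 8.1]
force: [-1.4, 0.3, 11.1]
gripper_width: 31.0
```

```bash
python3 -m handwheel '{"gripper":[0.68,0.69,0.7,0.71,0.72],"offset":[[0,0,0],[0,0,0],[0,0,0],[0,0,0],[0,0,0]],"rot":[[0,0,0],[0,0,0],[0,0,0],[0,0,0],[0,0,0]]}'
python3 -m handwheel '{"gripper":[0.72,0.72],"offset":[[0,0,0],[0,0,0]],"rot":[[0,0,0],[0,0,0]]}'
```

```text
time_s: 7.13
ee_pos: [583.7, 47.7, 92.2]
ee_rot: [173.3, 89.7, 9.8]
force: [-0.6, 0.2, 11.4]
gripper_width: 28.9
time_s: 7.3
ee_pos: [583.7, 47.7, 92.2]
ee_rot: [172.5, 89.7, 9.0]
force: [-0.3, 1.5, 11.3]
gripper_width: 28.9
```

```bash
python3 -m handwheel '{"gripper":[0.76,0.8],"offset":[[0,0,0],[0,0,0]],"rot":[[0,0,0],[0,0,0]]}' 12
python3 -m handwheel '{"gripper":[0.9,1.0,1.0],"offset":[[0,0,0],[0,0,0],[0,0,0]],"rot":[[0,0,0],[0,0,0],[0,0,0]]}' 25
```

```text
time_s: 7.47
ee_pos: [583.6, 47.8, 92.2]
ee_rot: [175.3, 89.7, 11.9]
force: [-0.2, 1.1, 10.9]
gripper_width: 27.5
time_s: 7.72
ee_pos: [583.6, 47.8, 92.2]
ee_rot: [176.0, 89.7, 12.5]
force: [-0.7, 1.3, 11.8]
gripper_width: 27.7
```

```bash
python3 -m handwheel '{"gripper":[0.68,0.66,0.66],"offset":[[0,0,0],[0,0,0],[0.3,0,0]],"rot":[[0,0,0],[0,0,0],[0,0,0]]}' 5
python3 -m handwheel '{"gripper":[0.66,0.66,0.66,0.66],"offset":[[0.4,0,0.2],[0.7,0,0.4],[0.7,0,0.4],[0.7,0,0.4]],"rot":[[0,0,0],[0,0,0],[0,0,0],[0,0,0]]}'
python3 -m handwheel '{"gripper":[0.66],"offset":[[0,0,0]],"rot":[[0,0,0]]}'
```

```text
time_s: 7.97
ee_pos: [583.9, 47.0, 92.0]
ee_rot: [160.7, 89.7, -2.7]
force: [-0.1, -0.8, 11.4]
gripper_width: 30.9
time_s: 8.3
ee_pos: [583.9, 47.0, 91.4]
ee_rot: [163.3, 89.6, -0.2]
force: [0.8, -0.5, 12.0]
gripper_width: 31.2
time_s: 8.38
ee_pos: [583.9, 47.0, 91.4]
ee_rot: [163.4, 89.6, -0.1]
force: [1.5, -0.9, 11.0]
gripper_width: 30.7
```

```bash
python3 -m handwheel '{"gripper":[0.67,0.68,0.7,0.72,0.76],"offset":[[0,0,0],[0,0,0],[0,0,0],[0,0,0],[0,0,0]],"rot":[[0,0,0],[0,0,0],[0,0,0],[0,0,0],[0,0,0]]}'
python3 -m handwheel '{"gripper":[0.85,0.9,1.0],"offset":[[0,0,0],[0,0,0],[0,0,0]],"rot":[[0,0,0],[0,0,0],[0,0,0]]}' 15
python3 -m handwheel '{"gripper":[1.0,1.0],"offset":[[0,0,0],[0,0,0]],"rot":[[0,0,0],[0,0,0]]}' 30
```

```text
time_s: 8.8
ee_pos: [583.6, 47.7, 91.5]
ee_rot: [174.8, 89.6, 11.3]
force: [-0.6, 2.2, 11.9]
gripper_width: 28.1
time_s: 9.05
ee_pos: [583.6, 47.8, 91.5]
ee_rot: [175.9, 89.6, 12.4]
force: [-0.3, 1.4, 12.4]
gripper_width: 27.6
time_s: 9.22
ee_pos: [583.6, 47.8, 91.5]
ee_rot: [176.2, 89.6, 12.7]
force: [0.0, 2.0, 12.3]
gripper_width: 27.4
```

```bash
python3 -m handwheel '{"gripper":[1,1,1,1,1],"offset":[[-2,0,0],[-4.5,0,0],[-7,0,0],[-9,0,0],[-9,0,0]],"rot":[[0,0,0],[0,0,0],[0,0,0],[0,0,0],[0,0,0]]}'
```

```text
time_s: 9.63
ee_pos: [583.2, 47.7, 97.6]
ee_rot: [-179.7, 89.8, 16.8]
force: [4.7, 2.6, -3.8]
gripper_width: 27.4
```

```bash
python3 -m handwheel '{"gripper":[1,1,1,1,1],"offset":[[0,0,-1],[0,0,-2.2],[-2,0,-2.2],[-4,0,-2.2],[-4,0,-2.2]],"rot":[[0,0,0],[0,0,0],[0,0,0],[0,0,0],[0,0,0]]}'
```

```text
time_s: 10.05
ee_pos: [583.4, 47.8, 101.6]
ee_rot: [-48.6, 90.0, 148.0]
force: [4.8, 2.3, -7.7]
gripper_width: 27.4
```

```bash
python3 -c "
from h import *
go(583.6,47.8,100)
cv2.imwrite('pics/scene3.png',grab_frame('scene')[:,:,::-1])
im=cv2.imread('pics/scene3.png');cv2.imwrite('pics/s3.png',cv2.resize(im[150:250,266:366],None,fx=6,fy=6,interpolation=cv2.INTER_CUBIC))
"
```

```text
t 10.05 pos [583.41  47.8  101.58] F [ 4.76  2.28 -7.68] T [ 0.43  -0.813 -0.016] w 27.4
axes [[-0.0003, 0.0002, -1.0], [0.2847, -0.9586, -0.0002], [-0.9586, -0.2847, 0.0002]]
offset [ 1.58  0.05 -0.18]
```

View pics/s3.png

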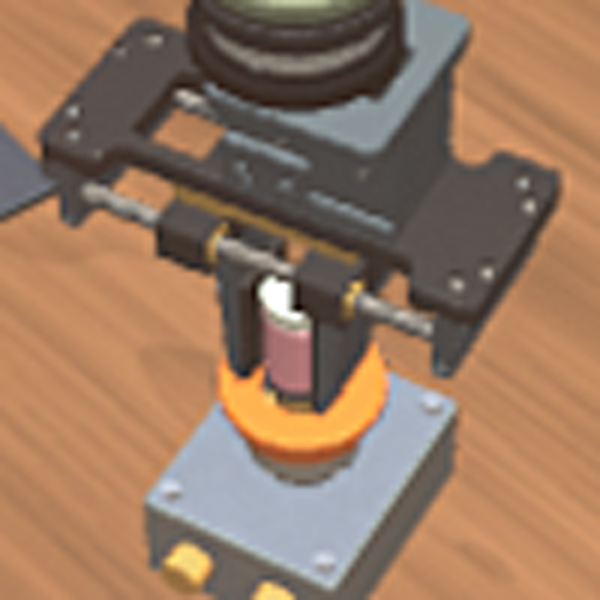

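```bash
python3 -m handwheel '{"gripper":[1,1,1],"offset":[[0,0,-0.7],[0,0,-1.5],[0,0,-1.5]],"rot":[[0,0,0],[0,0,0],[0,0,0]]}'
python3 -m handwheel '{"gripper":[1,1,1],"offset":[[-1.5,0,0],[-3,0,0],[-3,0,0]],"rot":[[0,0,0],[0,0,0],[0,0,0]]}'
```

```text
time_s: 10.35
ee_pos: [583.7, 47.9, 101.7]
ee_rot: [-4.0, 89.8, -167.5]
force: [1.3, 1.0, -7.3]
gripper_width: 27.7
time_s: 10.6
ee_pos: [583.8, 47.9, 105.0]
ee_rot: [-6.4, 89.9, -169.8]
force: [-0.3, -0.6, -6.7]
gripper_width: 27.4
```

```bash
python3 -m handwheel '{"gripper":[1,1,1,1,1],"offset":[[-2,0,0],[-4,0,0],[-6,0,0],[-8,0,0],[-10,0,0]],"rot":[[0,0,0],[0,0,0],[0,0,0],[0,0,0],[0,0,0]]}'
python3 -m handwheel '{"gripper":[1,1,1,1,1],"offset":[[-3,0,0],[-7,0,0],[-13,0,0],[-20,0,0],[-30,0,0]],"rot":[[0,0,0],[0,0,0],[0,0,0],[0,0,0],[0,0,0]]}'
python3 -m handwheel '{"gripper":[1,1,1,1,1],"offset":[[-10,0,0],[-20,0,0],[-27,0,0],[-30,0,0],[-30,0,0]],"rot":[[0,0,0],[0,0,0],[0,0,0],[0,0,0],[0,0,0]]}'
python3 -c "
from h import *
go(561.3,-213.9,180)
cv2.imwrite('pics/scene4.png',grab_frame('scene')[:,:,::-1])
cv2.imwrite('pics/top4.png',grab_frame('top')[:,:,::-1])
im=cv2.imread('pics/scene4.png');cv2.imwrite('pics/s4.png',cv2.resize(im[110:250,246:386],None,fx=5,fy=5,interpolation=cv2.INTER_CUBIC))
"
```

```text
time_s: 11.02
ee_pos: [584.7, 48.2, 115.7]
ee_rot: [170.1, 90.0, 6.6]
force: [-0.9, 1.4, -2.2]
gripper_width: 27.4
time_s: 11.43
ee_pos: [584.9, 48.0, 145.7]
ee_rot: [80.4, 90.0, -83.0]
force: [0.9, 0.1, -2.0]
gripper_width: 27.6
time_s: 11.85
ee_pos: [585.3, 48.2, 176.2]
ee_rot: [164.1, 89.9, 0.7]
force: [-0.1, -1.1, -1.5]
gripper_width: 28.1
t 11.85 pos [585.35  48.16 176.23] F [-0.07 -1.05 -1.48] T [-0.048 -0.056  0.009] w 28.1
axes [[0.0021, 0.0, -1.0], [0.2848, -0.9586, 0.0006], [-0.9586, -0.2848, -0.002]]
offset [ -3.83 244.36  97.68]
```

View pics/s4.png

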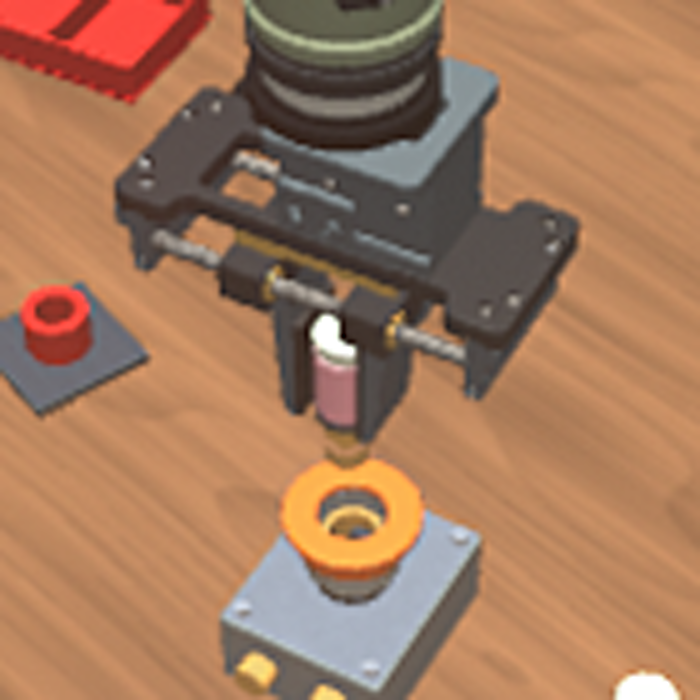

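```bash
python3 -m handwheel '{"gripper":[1,1,1,1,1],"offset":[[0,12,5],[0,36,14],[0,65,26],[0,94,38],[0,123,49]],"rot":[[0,0,0],[0,0,0],[0,0,0],[0,0,0],[0,0,0]]}'
python3 -m handwheel '{"gripper":[1,1,1,1,1],"offset":[[0,29,12],[0,58,23],[0,87,35],[0,110,44],[0,121.4,48.7]],"rot":[[0,0,0],[0,0,0],[0,0,0],[0,0,0],[0,0,0]]}'
python3 -m handwheel '{"gripper":[1,1,1,1,1],"offset":[[10,0,0],[30,0,0],[50,0,0],[60,0,0],[60,0,0]],"rot":[[0,0,0],[0,0,0],[0,0,0],[0,0,0],[0,0,0]]}'
python3 -m handwheel '{"gripper":[1,1],"offset":[[0,0,0],[0,0,0]],"rot":[[0,0,0],[0,0,0]]}'
python3 -c "
from h import *
go(561.3,-213.9,100)
cv2.imwrite('pics/scene5.png',grab_frame('scene')[:,:,::-1])
cv2.imwrite('pics/top5.png',grab_frame('top')[:,:,::-1])
s=state();p=s['ee_pos'];M=R.from_euler('xyz',s['ee_rot'],degrees=True).as_matrix()
im=cv2.imread('pics/scene5.png');im=cv2.resize(im[110:210,207:307],None,fx=7,fy=7,interpolation=cv2.INTER_CUBIC)
def circ(c,d,col):
  for t in np.linspace(0,6.28,40):
    u,v=proj('scene',[c[0]+d/2*np.cos(t),c[1]+d/2*np.sin(t),c[2]]);cv2.circle(im,(int((u+.5-207)*7),int((v+.5-110)*7)),1,col,-1)
circ([560.5,-214,36],38,(255,0,0));circ(p-[0,0,36.5]+M@[0,0,.8],16,(0,255,0));circ(p+[0,0,47.5]+M@[0,0,.8],28,(0,255,0))
circ(p-[0,0,4.5]+M@[0,0,.8],28,(0,255,0))
cv2.imwrite('pics/s5.png',im)
"
```

```text
time_s: 12.37
ee_pos: [571.8, -85.7, 174.4]
ee_rot: [-1.7, 89.9, -165.1]
force: [-0.7, -1.1, -2.1]
gripper_width: 27.8
time_s: 12.78
ee_pos: [559.5, -217.7, 174.3]
ee_rot: [22.3, 89.9, -141.3]
force: [0.5, 0.3, -1.7]
gripper_width: 27.6
time_s: 13.2
ee_pos: [558.7, -212.1, 111.8]
ee_rot: [-41.3, 89.6, 155.3]
force: [0.2, 1.0, -1.6]
gripper_width: 27.9
time_s: 13.37
ee_pos: [561.6, -213.7, 115.9]
ee_rot: [144.3, 89.9, -19.1]
force: [-0.2, 0.7, -2.0]
gripper_width: 27.4
t 13.37 pos [ 561.6  -213.67  115.94] F [-0.16  0.73 -2.01] T [-0.008 -0.022 -0.053] w 27.4
axes [[0.0017, -0.0006, -1.0], [0.2855, -0.9584, 0.001], [-0.9584, -0.2855, -0.0015]]
offset [15.94  0.12  0.38]
```

View pics/s5.png

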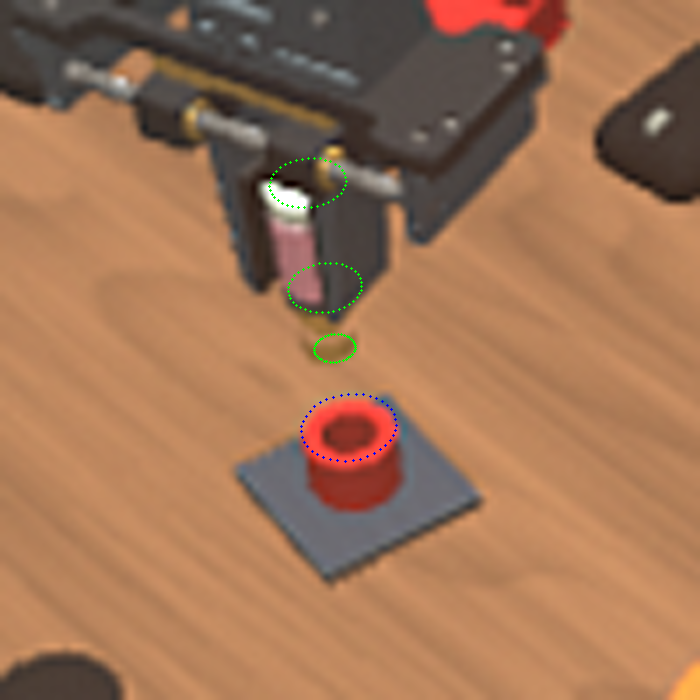

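```bash
cat > ov.py <<'E'
from h import *
import sys
tag=sys.argv[1]; dz=float(sys.argv[2]) if len(sys.argv)>2 else 36.5
s=state();p=s['ee_pos'];M=R.from_euler('xyz',s['ee_rot'],degrees=True).as_matrix()
print(s['time_s'],p.round(1),s['force'].round(1),M[:,0].round(4))
for n,(u0,v0) in (('scene',(217,120)),('top',(360,150))):
  raw=grab_frame(n)[:,:,::-1];cv2.imwrite(f'pics/{n}{tag}.png',raw)
  w=80;k=7
  im=cv2.resize(raw[v0:v0+w,u0:u0+w],None,fx=k,fy=k,interpolation=cv2.INTER_CUBIC)
  def dot(P,col,r=1):
    u,v=proj(n,P);cv2.circle(im,(int((u+.5-u0)*k),int((v+.5-v0)*k)),r,col,-1)
  def circ(c,d,col):
    for t in np.linspace(0,6.28,40): dot([c[0]+d/2*np.cos(t),c[1]+d/2*np.sin(t),c[2]],col)
  circ([560.5,-214,36],38,(255,0,0))
  for h,d in((0,20),(32,28),(84,28)): circ(p+[0,0,h-dz]+M@[0,0,.8],d,(0,255,0))
  for a in(-14,14,-27.5,27.5):
    for b in(-16,16): dot(p+M@[0,a,b],(255,255,0),3)
  cv2.imwrite(f'pics/o{n}{tag}.png',im)
E
python3 ov.py 6
```

```text
13.4667 [ 561.7 -214.   116.3] [-0.1  0.3 -1.7] [ 0.0024 -0.001  -1.    ]
```

View pics/oscene6.png

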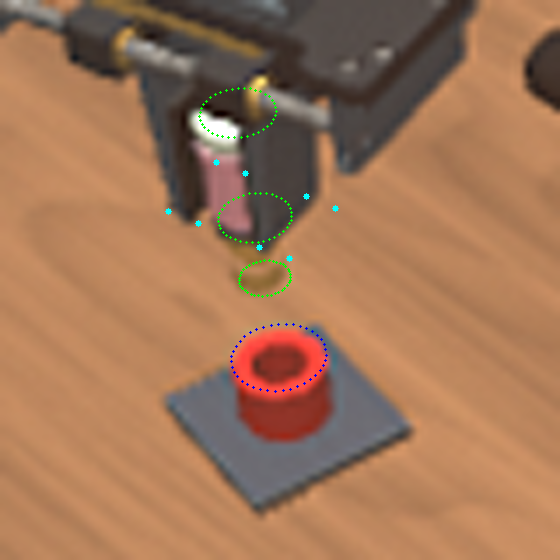

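View pics/otop6.png

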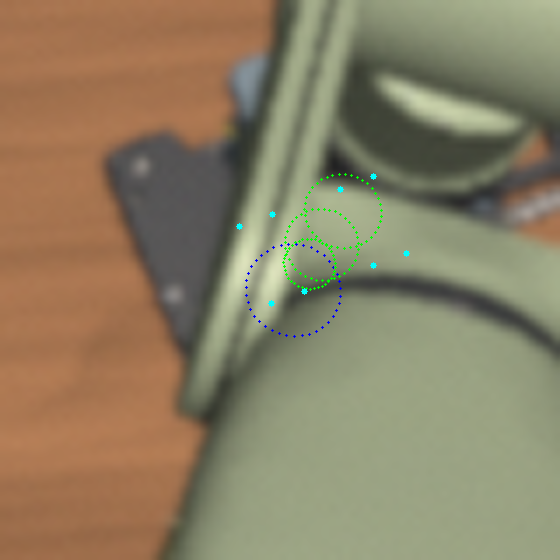

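```bash
python3 -c "
import cv2
im=cv2.imread('pics/scene6.png');cv2.imwrite('pics/z6.png',cv2.resize(im[128:168,237:267],None,fx=14,fy=14,interpolation=cv2.INTER_NEAREST))"
```

```text
(no output)
```

View pics/z6.png

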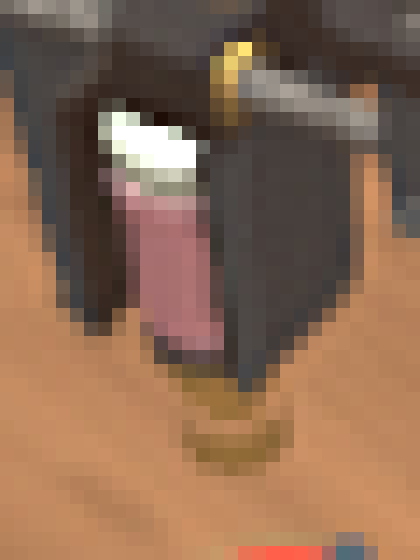

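Run:
```python
from h import *
s=state();p=np.array([561.7,-214.,116.1]);M=R.from_euler('xyz',s['ee_rot'],degrees=True).as_matrix()
M=np.array([[0,.2851,-.9585],[0,-.9585,-.2851],[-1,0,0]])
t=np.linspace(0,2*np.pi,90)
def circ(h,d,q):
    th,slide,oz,foot,ph=q
    # cart frame: axis = -toolx ; pivot at grasp point height (19 above TCP)
    L=np.array([np.full_like(t,-(h-(foot))),d/2*np.cos(t),d/2*np.sin(t)]) # tool coords, x down; h=foot height => at TCP
    L=L+np.array([[19],[0],[0]]); L=R.from_rotvec([0,th,ph],degrees=True).as_matrix()@L; L=L-np.array([[19],[0],[0]])
    P=p[:,None]+M@(L+np.array([[0],[slide],[oz]]))
    return np.array([proj('scene',P[:,i]) for i in range(len(t))])
def feat(q):
    f=circ(0,16,q);s2=circ(2,20,q);h=circ(32,28,q);c=circ(84,28,q)
    hb=h[np.abs(h[:,0]-251.5).argsort()[:12]]
    return np.array([max(f[:,1].max(),s2[:,1].max()),s2[:,0].min(),s2[:,0].max(),c[:,0].min(),c[:,1].min(),h[:,0].min(),hb[:,1].max()])
obs=np.array([161.4,250.0,257.9,244.0,135.2,247.6,153.7])-.5
q0=np.array([0,0,.8,36.5,0.]);print(feat(q0).round(2));print(obs)
for fix in(0,1):
    g=lambda a:feat([a[0],0,a[1],a[2],a[3] if fix else 0])-obs
    r=least_squares(g,[0,.8,36.5,0],diff_step=.01,x_scale=[5,2,5,5]);r=least_squares(g,r.x+[1,.5,1,.5],diff_step=.05)
    print(r.x.round(2),r.fun.round(2))
```

```text
[161.36 250.59 257.93 245.05 132.19 247.68 154.22]
[160.9 249.5 257.4 243.5 134.7 247.1 153.2]
[-5.44 -5.   34.15  0.5 ] [ 0.18  0.8   0.2  -0.47 -1.59 -0.3   1.52]
[-9.11 -4.31 36.05  4.67] [-0.73  0.41 -0.18  0.16 -0.77 -0.33  1.53]
```

```bash
python3 -m handwheel '{"gripper":[1,1,1,1,1],"offset":[[6,0,0],[16,0,0],[28,0,0],[35,0,0],[37,0,0]],"rot":[[0,0,0],[0,1,0],[0,2,0],[0,3,0],[0,3,0]]}'
python3 -m handwheel '{"gripper":[1,1,1,1],"offset":[[0,0,0],[0,0,0],[0,0,0],[0,0,0]],"rot":[[0,0,0],[0,0,0],[0,0,0],[0,0,0]]}'
python3 ov.py 7; python3 -c "
import cv2
im=cv2.imread('pics/scene7.png');cv2.imwrite('pics/z7.png',cv2.resize(im[132:187,232:277],None,fx=11,fy=11,interpolation=cv2.INTER_NEAREST))"
```

```text
time_s: 13.98
ee_pos: [559.0, -213.7, 76.5]
ee_rot: [-177.7, 87.1, 18.9]
force: [0.4, -0.2, -1.9]
gripper_width: 27.7
time_s: 14.32
ee_pos: [561.4, -214.1, 78.7]
ee_rot: [179.0, 86.9, 15.5]
force: [0.1, 0.0, -1.8]
gripper_width: 27.7
14.3167 [ 561.4 -214.1   78.7] [ 0.1  0.  -1.8] [ 0.0514  0.0143 -0.9986]
```

View pics/oscene7.png

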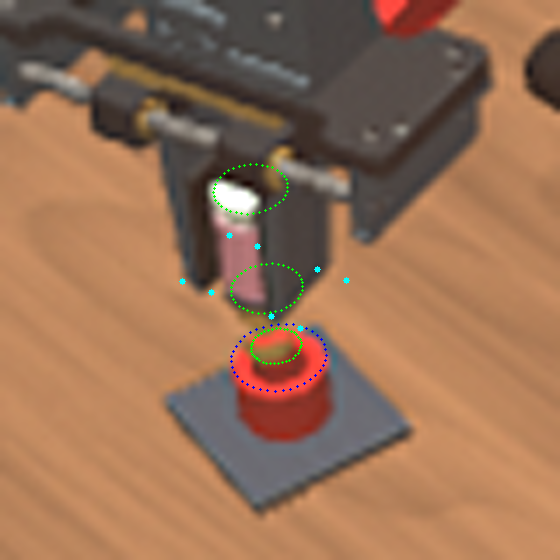

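View pics/z7.png

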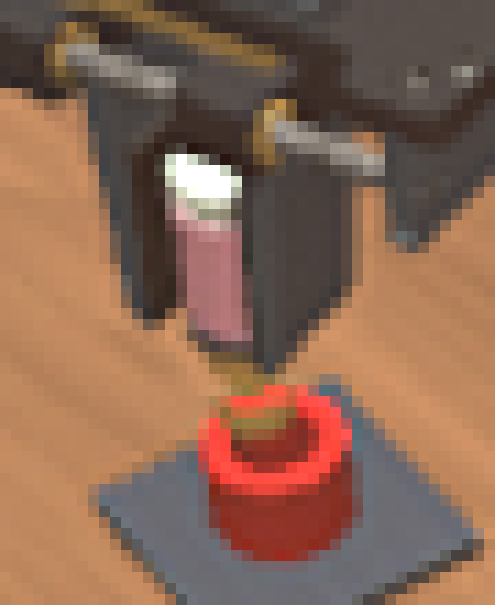

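Run:
```python
from h import *
print('rim',atz('scene',257.1-.5,171.8-.5,36).round(1))
for z in(40,42.2,44):print('foot',z,atz('scene',255.9-.5,168.9-.5,z).round(1))
s=state();p=s['ee_pos'];M=R.from_euler('xyz',s['ee_rot'],degrees=True).as_matrix()
print('expected foot', (p+M@[36.5,0,.8]).round(1))
```

```text
rim [ 562.  -211.1   36. ]
foot 40 [ 559.2 -219.    40. ]
foot 42.2 [ 560.4 -217.1   42.2]
foot 44 [ 561.4 -215.6   44. ]
expected foot [ 562.3 -213.8   42. ]
```

```bash
python3 -m handwheel '{"gripper":[1,1,1,1,1],"offset":[[0,-1,0],[1,-2,0],[2,-2,0],[3,-2,0],[3,-2,0]],"rot":[[0,0,0],[0,0,0],[0,0,0],[0,0,0],[0,0,0]]}'
python3 -m handwheel '{"gripper":[1,1],"offset":[[0,0,0],[0,0,0]],"rot":[[0,0,0],[0,0,0]]}'
python3 ov.py 8; python3 -c "
import cv2
im=cv2.imread('pics/scene8.png');cv2.imwrite('pics/z8.png',cv2.resize(im[150:187,242:272],None,fx=16,fy=16,interpolation=cv2.INTER_NEAREST))"
```

```text
time_s: 14.83
ee_pos: [560.2, -211.9, 74.7]
ee_rot: [-179.7, 87.0, 16.9]
force: [-0.3, -0.8, -1.3]
gripper_width: 28.0
time_s: 15.0
ee_pos: [560.3, -212.0, 75.0]
ee_rot: [-180.0, 87.0, 16.6]
force: [-0.1, -0.2, -1.4]
gripper_width: 27.5
15.0 [ 560.3 -212.    75. ] [-0.1 -0.2 -1.4] [ 0.0501  0.0149 -0.9986]
```

View pics/z8.png

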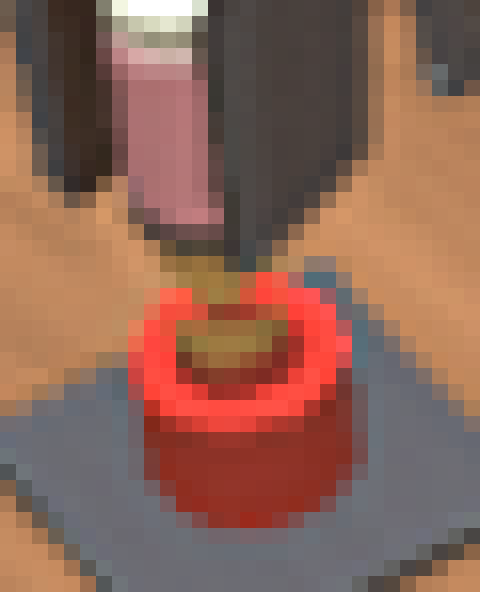

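```bash
python3 -m handwheel '{"gripper":[1,1,1,1,1],"offset":[[1,-0.2,0.5],[2,-0.4,1],[3,-0.4,1],[4,-0.4,1],[5,-0.4,1]],"rot":[[0,0,0],[0,0,0],[0,0,0],[0,0,0],[0,0,0]]}'
python3 -m handwheel '{"gripper":[1,1,1],"offset":[[1,0,0],[2,0,0],[2,0,0]],"rot":[[0,0,0],[0,0,0],[0,0,0]]}'
```

```text
time_s: 15.52
ee_pos: [559.5, -211.9, 69.9]
ee_rot: [179.9, 87.0, 16.5]
force: [0.0, 0.5, -1.1]
gripper_width: 27.3
time_s: 15.77
ee_pos: [559.5, -211.8, 67.7]
ee_rot: [-179.7, 87.0, 16.8]
force: [-0.2, 0.1, -1.5]
gripper_width: 27.2
```

```bash
python3 -m handwheel '{"gripper":[1,1,1,1,1],"offset":[[2,0,0.1],[5,0,0.3],[8,0,0.4],[10,0,0.5],[10,0,0.5]],"rot":[[0,0,0],[0,0,0],[0,0,0],[0,0,0],[0,0,0]]}'
python3 -m handwheel '{"gripper":[1,1,1,1,1],"offset":[[2,0,0.1],[4,0,0.2],[6,0,0.3],[7,0,0.4],[7,0,0.4]],"rot":[[0,0,0],[0,0,0],[0,0,0],[0,0,0],[0,0,0]]}'
python3 ov.py 9; python3 -c "
import cv2
im=cv2.imread('pics/scene9.png');cv2.imwrite('pics/z9.png',cv2.resize(im[140:190,237:277],None,fx=12,fy=12,interpolation=cv2.INTER_NEAREST))"
```

```text
time_s: 16.18
ee_pos: [559.2, -211.6, 57.3]
ee_rot: [-179.1, 87.1, 17.4]
force: [-0.3, -0.7, -0.9]
gripper_width: 27.4
time_s: 16.6
ee_pos: [559.4, -211.7, 50.6]
ee_rot: [-179.6, 87.0, 16.9]
force: [0.1, -0.4, -1.6]
gripper_width: 27.5
16.6 [ 559.4 -211.7   50.6] [ 0.1 -0.4 -1.6] [ 0.0496  0.0151 -0.9987]
```

View pics/z9.png

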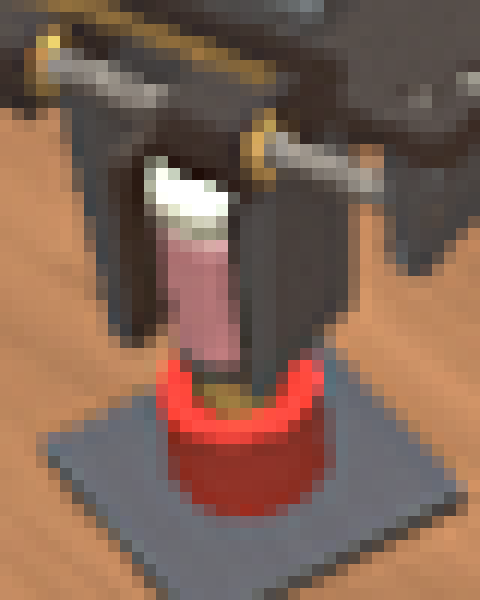

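```bash
python3 -m handwheel '{"gripper":[1,1,1,1,1],"offset":[[1,0,0],[2,0,0.1],[3,0,0.1],[3.6,0,0.2],[4.2,0,0.2]],"rot":[[0,0,0],[0,0,0],[0,0,0],[0,0,0],[0,0,0]]}'
python3 -m handwheel '{"gripper":[1,1,1],"offset":[[0.6,0,0],[1.2,0,0],[1.2,0,0]],"rot":[[0,0,0],[0,0,0],[0,0,0]]}'
python3 -m handwheel '{"gripper":[1,1,1],"offset":[[0.5,0,0],[1,0,0],[1,0,0]],"rot":[[0,0,0],[0,0,0],[0,0,0]]}'
```

```text
time_s: 17.12
ee_pos: [559.6, -211.8, 46.7]
ee_rot: [-180.0, 87.0, 16.6]
force: [-0.1, 0.5, -1.8]
gripper_width: 27.5
time_s: 17.37
ee_pos: [559.7, -211.8, 45.5]
ee_rot: [-180.0, 87.0, 16.6]
force: [0.3, -0.4, -2.1]
gripper_width: 27.5
time_s: 17.62
ee_pos: [559.8, -211.8, 44.7]
ee_rot: [179.8, 87.0, 16.3]
force: [-0.2, 0.2, -0.6]
gripper_width: 27.9
```

```bash
python3 -m handwheel '{"gripper":[1,1,1,1],"offset":[[0.5,0,0],[1,0,0],[1.5,0,0],[1.5,0,0]],"rot":[[0,0,0],[0,0,0],[0,0,0],[0,0,0]]}'
python3 -m handwheel '{"gripper":[1,1,1,1],"offset":[[0.5,0,0],[1,0,0],[1.5,0,0],[1.5,0,0]],"rot":[[0,0,0],[0,0,0],[0,0,0],[0,0,0]]}'
python3 -c "
from h import *
go(560,-212,44)"
```

```text
time_s: 17.95
ee_pos: [560.0, -211.8, 44.6]
ee_rot: [179.4, 87.0, 15.9]
force: [-2.2, 0.1, 8.0]
gripper_width: 27.4
time_s: 18.28
ee_pos: [560.1, -211.8, 44.4]
ee_rot: [179.0, 86.9, 15.5]
force: [-3.9, 2.0, 16.1]
gripper_width: 27.4
t 18.28 pos [ 560.12 -211.83   44.44] F [-3.9   1.95 16.07] T [0.437 1.02  0.002] w 27.4
axes [[0.0516, 0.0143, -0.9986], [0.2849, -0.9586, 0.001], [-0.9572, -0.2845, -0.0535]]
offset [0.43 0.13 0.19]
```

```bash
python3 -m handwheel '{"gripper":[1,1,1,1],"offset":[[-1,0,0],[-2,0,0],[-2.4,0,0],[-2.4,0,0]],"rot":[[0,0,0],[0,0,0],[0,0,0],[0,0,0]]}'
python3 -m handwheel '{"gripper":[0.75,0.72,0.7],"offset":[[0,0,0],[0,0,0],[0,0,0]],"rot":[[0,0,0],[0,0,0],[0,0,0]]}' 6
python3 -m handwheel '{"gripper":[0.69,0.68,0.67,0.66,0.65],"offset":[[0,0,0],[0,0,0],[0,0,0],[0,0,0],[0,0,0]],"rot":[[0,0,0],[0,0,0],[0,0,0],[0,0,0],[0,0,0]]}'
python3 -m handwheel '{"gripper":[0.63,0.6,0.57,0.54,0.5],"offset":[[0,0,0],[0,0,0],[0,0,0],[0,0,0],[0,0,0]],"rot":[[0,0,0],[0,0,0],[0,0,0],[0,0,0],[0,0,0]]}'
python3 ov.py 10; python3 -c "
import cv2
im=cv2.imread('pics/scene10.png');cv2.imwrite('pics/z10.png',cv2.resize(im[140:190,237:277],None,fx=12,fy=12,interpolation=cv2.INTER_NEAREST))"
```

```text
time_s: 18.62
ee_pos: [559.9, -211.8, 44.6]
ee_rot: [179.6, 87.0, 16.2]
force: [-1.7, 0.1, 6.9]
gripper_width: 27.7
time_s: 18.87
ee_pos: [560.2, -211.7, 44.5]
ee_rot: [179.7, 87.0, 16.2]
force: [-1.1, 1.6, 5.9]
gripper_width: 27.8
time_s: 19.28
ee_pos: [559.8, -211.8, 43.6]
ee_rot: [-179.9, 87.0, 16.6]
force: [-0.0, -0.1, -0.7]
gripper_width: 31.8
time_s: 19.7
ee_pos: [559.8, -211.8, 44.0]
ee_rot: [179.9, 87.0, 16.4]
force: [1.3, -0.7, -0.4]
gripper_width: 44.6
19.7 [ 559.8 -211.8   44. ] [ 1.3 -0.7 -0.4] [ 0.0502  0.0148 -0.9986]
```

View pics/z10.png

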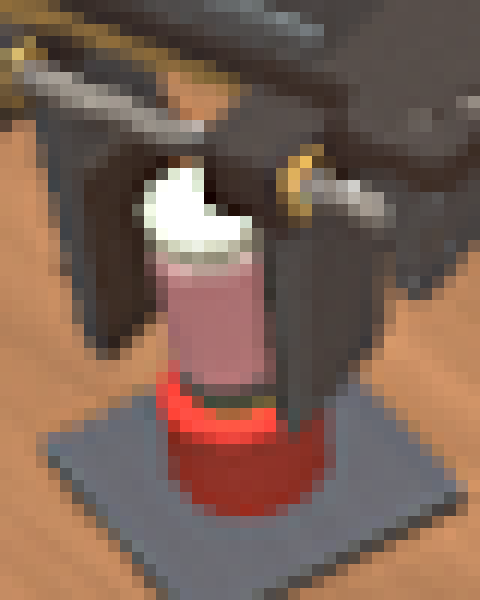

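```bash
python3 -m handwheel '{"gripper":[0.4,0.3,0.3,0.3,0.3],"offset":[[-1,0,0],[-4,0,0],[-10,0,0],[-20,0,0],[-35,0,0]],"rot":[[0,0,0],[0,0,0],[0,0,0],[0,0,0],[0,0,0]]}'
python3 -m handwheel '{"gripper":[0.3,0.3,0.3,0.3,0.3],"offset":[[-20,0,0],[-45,0,0],[-70,0,0],[-95,0,0],[-120,0,0]],"rot":[[0,0,0],[0,0,0],[0,0,0],[0,0,0],[0,0,0]]}'
python3 -m handwheel '{"gripper":[0.3,0.3,0.3,0.3,0.3],"offset":[[0,0,40],[0,0,80],[0,0,120],[0,0,150],[0,0,150]],"rot":[[0,0,0],[0,0,0],[0,0,0],[0,0,0],[0,0,0]]}'
python3 -m handwheel '{"gripper":[0.3,0.3],"offset":[[0,0,0],[0,0,0]],"rot":[[0,0,0],[0,0,0]]}'
python3 - <<'E'
from h import *
for n in('scene','top'): cv2.imwrite(f'pics/{n}11.png',grab_frame(n)[:,:,::-1])
s=state();print(s['time_s'],s['ee_pos'],s['force'])
a=cv2.imread('pics/scene11.png');b=cv2.imread('pics/top11.png')
f=lambda im,u,v:cv2.resize(im[v-30:v+30,u-30:u+30],None,fx=6.5,fy=6.5,interpolation=cv2.INTER_NEAREST)
cv2.imwrite('pics/z11.png',np.hstack([f(a,257,165),f(a,316,213)]));cv2.imwrite('pics/y11.png',np.hstack([f(b,401,190),f(b,308,186)]))
E
```

```text
time_s: 20.22
ee_pos: [557.4, -212.1, 79.1]
ee_rot: [-178.7, 87.1, 17.8]
force: [0.1, 0.2, -0.4]
gripper_width: 63.4
time_s: 20.63
ee_pos: [551.8, -214.1, 201.3]
ee_rot: [178.9, 86.9, 15.4]
force: [0.2, -0.1, -0.6]
gripper_width: 63.9
time_s: 21.05
ee_pos: [403.3, -257.0, 191.7]
ee_rot: [-179.4, 87.2, 17.0]
force: [0.1, 0.4, -0.2]
gripper_width: 63.9
time_s: 21.22
ee_pos: [409.2, -257.1, 192.0]
ee_rot: [178.1, 86.9, 14.6]
force: [-0.6, 0.0, 0.6]
gripper_width: 63.5
21.3167 [ 409.65503251 -256.75870789  191.45815206] [0.32347901 0.16914155 0.16725517]
```

View pics/z11.png

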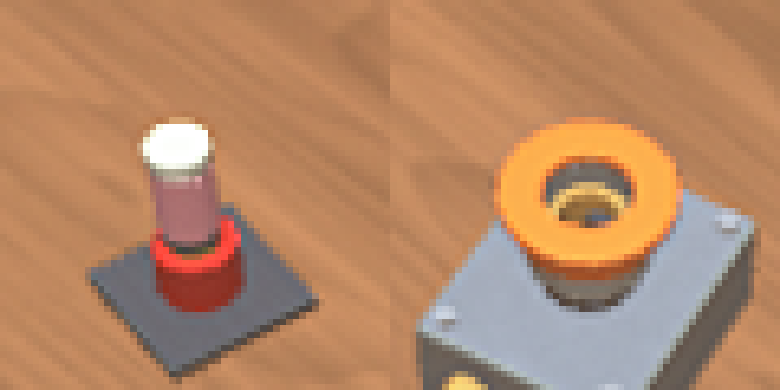

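View pics/scene11.png

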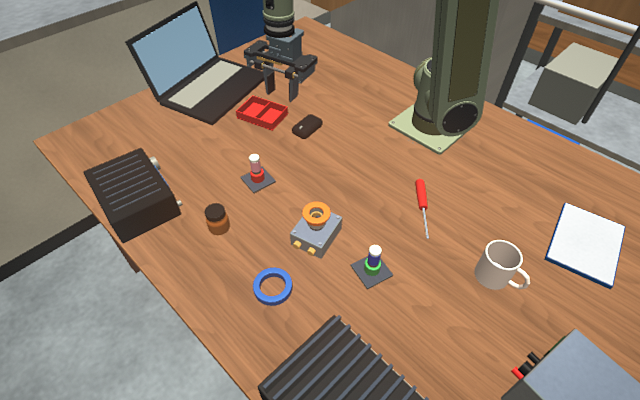

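View pics/y11.png

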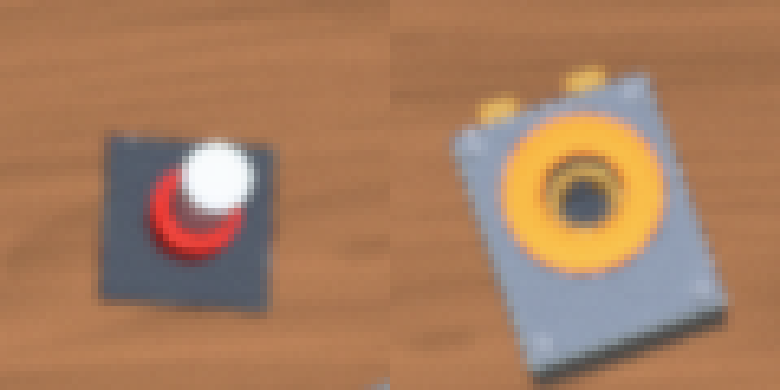

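Run:
```python
from h import *
B={n:blob(cv2.imread(f'pics/{n}11.png'),'white',c,14) for n,c in(('scene',(255,159)),('top',(404,185)))}
f=lambda q:np.r_[hullc('scene',q[0],q[1],q[2]-5,q[2],28)[:2]-B['scene'][:2],hullc('top',q[0],q[1],q[2]-5,q[2],28)[:2]-B['top'][:2]]
r=least_squares(f,[560,-214,92],diff_step=.005);print(B,r.x.round(1),r.fun.round(2))
for n in('scene','top'):
  a=cv2.imread(f'pics/{n}0.png').astype(int);b=cv2.imread(f'pics/{n}11.png').astype(int)
  for nm,c in((('spare',(374,255)),('tape',(272,286)),('jar',(217,219)),('driver',(423,208)),('mug',(498,265)),('tray',(262,112)),('mouse',(307,126))) if n=='scene' else (('spare',(248,202)),('tape',(293,135)))):
    u,v=c;print(n,nm,np.abs(a-b)[v-15:v+15,u-15:u+15].mean().round(2))
```

```text
{'scene': array([253.63333333, 156.91666667,  60.        ]), 'top': array([404.04651163, 186.6627907 ,  86.        ])} [ 561.  -214.3   91. ] [ 0.29  0.06  0.2  -0.22]
scene spare 1.33
scene tape 1.5
scene jar 1.32
scene driver 1.55
scene mug 1.55
scene tray 0.93
scene mouse 1.12
top spare 1.15
top tape 1.25
```

Cap sits at (561, −214.3, 91) against an expected (560.5, −214, 92), so the cartridge is upright and home. The sleeve is up and the bystanders have not moved.

```bash
python3 -c "
from workcell import *
print(job_done())"
```

```text
the job is handed in; nothing more can be done
None
```

The spent pink cartridge is out of the coupling and standing upright, fully home, in the red cup. I handed the job in at about 21 s of the 58 s allowed.

- **Release:** I felt the ring at about z = 100 mm and pressed the sleeve about 8 mm down, at 11–12 N. I closed on the head and drew the cartridge straight up. The sleeve snapped back up.
- **Regrip:** I briefly let go and gripped again before lifting, to press the sleeve a little deeper.
- **Drag during the lift:** There was up to about 5 N of side load and 8 N of vertical drag in the socket. I shifted the tool about 4 mm sideways to ease it. That appears to have left the cartridge leaning about 3° in the grip. I tilted the tool 3° to square it up and moved it about 2 mm sideways before lowering it into the cup.
- **Set-down:** The foot met the floor at TCP z = 44.5 mm, which matches the expected height. The reading briefly reached about 16 N there because I pushed a little too far, still under the 40 N limit. I backed off to about 6 N before letting go.
- **Last checks:** The pictures put the cap at (561, −214, 91) mm, against about (560.5, −214, 92) expected. The orange ring is back up and the gripper is clear. The image patches of the spare and all the bystanders are unchanged from the start.

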